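# Restock the spice caddy and lay its retaining rail

### The job

Stand the loose red-capped spice jar upright in the empty bay of the wooden spice caddy. Then find the retaining rail among the odds and ends in the grey tray and lay it across the caddy's two notched front posts: lower it until its bar lies on the bottom of both notches with an end block outside each post, and only then let go. Leave the dark-capped jar standing in its bay, the other odds and ends in the tray and the egg timer where it is.

Things in the scene. Friction and masses are not known exactly. Their poses are not given: they have to be found in the camera images.
- caddy: light wooden spice caddy, fixed, 114 mm (x) by 142 mm (y). Origin: on the worktop under its middle; +x to its back, +y to its left seen from the robot. Yaw within 0.25 rad of the robot's frame. Behind: two bays, each 58 x 58 mm inside, floor 8 mm above the worktop, walls up to 30 mm, back board up to 55 mm. In front: two notched posts. Caddy and tray may have swapped sides
- empty_bay (a point): centre of the floor of the caddy's empty bay (caddy x = +20, y = +32, z = 8 mm); axes as the caddy's
- full_bay (a point): centre of the floor of the bay where the dark-capped jar stands (caddy x = +20, y = -32, z = 8 mm); axes as the caddy's
- rail_seat (a point): midway between the two notches, level with their bottoms (caddy x = -38, y = 0, z = 60 mm); axes as the caddy's. Posts at y = +63 and -63 mm from here, 12 mm thick (y), 38 mm wide (x), 81 mm high above the worktop; open-topped notches 18 mm wide in x, 24 at the mouth. The laid bar runs along this y, its underside at this height (rail origin 4 mm lower)
- rail: retaining rail, 0.1 to 0.2 kg: aluminium bar with dark end blocks and a red square knob on its middle. Along its y, 166 mm overall; bar 12 wide, 16 high (z = 4 to 20 mm); blocks 24 x 24, inner faces at y = +-75 mm; knob 24 x 24 mm, z = 19 to 52. Origin: middle, level with the blocks' underside. Both ways round alike. Starts level in the tray, knob up, roughly along its long side
- tray: grey open plastic tray, fixed, 215 mm (x) by 150 mm (y), 35 mm high, walls and floor 5 mm. Origin: centre of its underside
- red_jar: spice jar with a red cap, loose, standing on the worktop between caddy and tray: 45 mm in diameter, 106 mm high, about 0.11 kg; the cap is the top 21 mm. Origin: centre of its underside, z up
- dark_jar: spice jar with a dark cap, loose, standing in the caddy's other bay: 44 mm in diameter, 105 mm high. Origin: centre of its underside
- tea_spoon: teaspoon with red handle lying in the tray, 132 x 26 x 11 mm. Origin: centre of its underside
- scourer: bronze scourer pad lying in the tray, 48 x 91 x 36 mm. Origin: centre of its underside
- lime: green lime lying in the tray, 45 mm. Origin: its underside at the start
- timer: cream and teal egg timer standing on the worktop near the front edge, 61 mm in diameter, 55 mm high. Origin: centre of its underside

How it is judged:
On the way, in this order (a step that is already met when the one before it is completed fails the run):
1. the red-capped jar stands upright in the empty bay, let go (horizontal distance between red_jar and empty_bay below 0.012 m and z of red_jar in the frame of empty_bay below 0.004 m and angle between red_jar's own z axis and vertical below 0.1 rad and contact force between the fingers and red_jar below 0.1 N), for 0.2 s.
2. the rail lies in both notches while the gripper still holds it (x of rail in the frame of rail_seat between -0.005 and 0.005 m and y of rail in the frame of rail_seat between -0.008 and 0.008 m and z of rail in the frame of rail_seat between -0.007 and -0.001 m and angle between the y axis of rail and the y axis of caddy, either way round below 0.06 rad and angle between rail's own z axis and vertical below 0.08 rad and contact force between the fingers and rail above 0.3 N).
At the end, for the whole second after the job is handed in: Both jars stand in their bays (12 mm from centre, 0.1 rad). The rail lies in both notches: within 5 mm of their line, 8 mm of the middle along it, 3 mm of seated height, 0.06 rad of parallel, knob up 0.08. All released and still; tray things still in the tray, timer within 30 mm (all of step 1 and x of rail in the frame of rail_seat between -0.005 and 0.005 m and y of rail in the frame of rail_seat between -0.008 and 0.008 m and z of rail in the frame of rail_seat between -0.007 and -0.001 m and angle between the y axis of rail and the y axis of caddy, either way round below 0.06 rad and angle between rail's own z axis and vertical below 0.08 rad and contact force between the fingers and rail below 0.1 N and linear speed of each of rail, red_jar below 0.02 m/s and horizontal distance between dark_jar and full_bay below 0.012 m and angle between dark_jar's own z axis and vertical below 0.1 rad and z of dark_jar in the frame of full_bay below 0.004 m and distance of timer from where it was at the start of the episode below 0.03 m and horizontal distance between each of tea_spoon, scourer, lime and tray below 0.135 m); the robot touches nothing.
It fails at once if the dark-capped jar is tipped or taken out of its bay (angle between dark_jar's own z axis and vertical above 0.35 rad or horizontal distance between dark_jar and full_bay above 0.03 m or z of dark_jar in the frame of full_bay above 0.03 m).
It fails at once if another thing is taken or thrown out of the tray (horizontal distance between any of tea_spoon, scourer, lime and tray above 0.135 m or height (world z) of any of tea_spoon, scourer, lime above 0.11 m).
It fails at once if the egg timer is shifted by more than 30 mm (distance of timer from where it was at the start of the episode above 0.03 m).
It also fails if it takes over 58 s, if anything falls off the work surface, if the arm or the gripper's body presses on something with over 40 N, if the wrist force passes 120 N, or if a joint passes its speed limit or range.

### The arm

A 6-joint arm with a two-finger parallel gripper is mounted at the origin on a cart in front of the work surface, level with it; the furniture and walls round the work are solid. World frame = base frame: x ahead of the robot, y to its left, z up, the work surface at z = 0. Lengths are in m, angles in rad, forces in N, time in s.
With the tool pointing down it reaches from about 0.3 to 0.85 m from the base axis. Payload 4.2 kg.
Tool frame: the origin (TCP) lies at the very end of the fingers, on their centre line; the grasp point (between the pads) lies 19 mm behind it (arm.grip_point_offset is the distance from the TCP to the grasp point, in m); z points along the fingers, y is the line along which they close (so a half turn about z gives the same grasp; the last joint's range is limited). The gripper opens to 91 mm and grips with 3 to 60 N. Pads are 32 mm wide; open, the fingers measure 118 mm over their backs; the gripper's body (76 mm by 178 mm) begins 60 mm behind the grasp point.
Start: joints at [-1.186, 0.32, 1.565, -0, 1.257, -0.02], TCP at [0.226, -0.529, 0.177] pointing down, gripper open.
Joint ranges: [-3.11, 3.11], [-0.84, 2.01], [0.21, 2.61], [-1.34, 4.49], [0.05, 2.63], [-2.56, 2.56]. Speed limits (rad/s): [2.57, 2.57, 3.14, 3.14, 3.14, 3.14].

### API

Orientations are given as a unit quaternion [w, x, y, z].
In Python, from station import arm gives the robot as it stands.
- The arm moves only by the shell command python3 -m creep 'ROWS' [OPENING] [FORCE]. ROWS is JSON, a list of rows, each a list of 6 numbers: the shift along the tool's x, y, z in mm, then the turn, a rotation vector about the tool's x, y, z in degrees. In form: [[tx, ty, tz, wx, wy, wz], ...]. A call has exactly 10 rows; each row is the pose to reach, as a shift and turn from the pose commanded when the call began, along the tool's axes at that moment; what a row does not reach only later rows make up. A row lasts 1/10 s, in which the tool goes at most 50 mm and 8.59 degrees, less where a joint would pass 70% of its speed; a pose out of reach is approached as far as the arm can. A call with a gripper value outside its range is refused whole. OPENING is the gripper's target within -1 to 1 (fully open at 1, half-way at 0, shut at -1), set as the call begins (- or left out, the last holds). The fingers move at their own pace and stop on an object; FORCE is the grip in N (left out, the last holds). Time passes only in rows, so rows that repeat a pose let the fingers close, or fill a call up. It gives the time, the measured TCP pose, the force, the opening and the grip force at its end, in the units of the state.
- arm.read_state(): the state, without advancing time (a new reading comes with each control period).
- arm.get_image(name): name is "side" or "top" or "wrist"; returns a dict with "image" (400x640x3 uint8, blue, green, red), "camera_matrix" (3x3 intrinsics, pixels), "xyz" and "attitude" of the camera in the world. Camera axes: x right, y up, looking along -z (the intrinsics and any distortion apply to the point x, -y, -z); pixel columns grow to the right and rows downward; lengths in m; the calibration is good to about 2 mm. The wrist camera is an equidistant fisheye: a pixel r from the principal point sees the ray r / f radians off the axis. A picture is of the moment at which its call begins. There is no depth.
- arm.close_job(): hands the job in; it is judged then, once.
Trained networks look in a picture, given as the dict that the camera call returned (one of the last four; its "shot" number tells which), for a name from the list of things; names that differ only in an ending like _2 or _b are one class to them, and where a whole thing is asked for, a point or a joint stands for the part that bears it (a point fixed in the world has none). Each returns a list of dicts, best first, with "score" (0 to 1); they miss things now and then, are a little off and sometimes report something else, mostly with a low value. They report only what shows in the picture. A call takes as long as a camera call.
- arm.search_frame(picture, target): "point" ([column, row] as shares, 0 to 1, of the picture: columns of its width, rows of its height, amid what is visible of it).
- arm.masks_of(picture, target): "pixels" (400x640 bool, what is visible of it) and "point" ([column, row] as shares, 0 to 1, of the picture: columns of its width, rows of its height, amid what is visible of it).
The state is a dict: "time_s": time; "joint_pos": joint angles; "qd": joint speeds; "joint_torque": joint torques, N m; "position": TCP position; "eef_rot": TCP orientation; "wrist_force": force on the tool from outside, world axes, zero at the start; "wrist_torque": the same for the moment, N m; "gripper_width": opening from 0.0 (shut) to 1.0 (fully open); "grip_force": force on a finger pad.
Only numpy, scipy, OpenCV 4.12 (cv2) and the standard library are available. Lean on these libraries where they do the work, as an engineer would, in place of code of your own. Each camera call takes 0.05 s, during which the arm holds its last target. There are 200 camera calls.

## Working session

There is one attempt and no reset: what is moved stays moved. The work goes in short steps, Python scripts to look and compute and a shell command to move; the robot and the scene stay as the last step left them, time stands still between calls to the robot, and variables do not carry over. Pictures are saved under pics/ and viewed, at most 10 in all, crops included, and the job is handed in when it is done.

```bash
mkdir -p pics; ls; cat > h.py <<'E'
import numpy as np, cv2
from station import arm
from scipy.spatial.transform import Rotation as R
def rot(q): return R.from_quat([q[1],q[2],q[3],q[0]])
def campose(p):
    a=np.array(p["attitude"]); 
    return (R.from_matrix(a) if a.shape==(3,3) else rot(a)), np.array(p["xyz"])
def ray(p,uv,name):
    K=np.array(p["camera_matrix"]); x=(uv[0]-K[0,2])/K[0,0]; y=(uv[1]-K[1,2])/K[1,1]
    if name=="wrist":
        r=np.hypot(x,y); s=np.sin(r)/max(r,1e-9); d=np.array([x*s,-y*s,-np.cos(r)])
    else: d=np.array([x,-y,-1.])
    Rc,t=campose(p); return t,Rc.apply(d)
def at_z(p,uv,z,name):
    t,d=ray(p,uv,name); return t+d*(z-t[2])/d[2]
def proj(p,X,name):
    Rc,t=campose(p); c=Rc.inv().apply(np.atleast_2d(X)-t); K=np.array(p["camera_matrix"])
    x,y,z=c[:,0],-c[:,1],-c[:,2]
    if name=="wrist":
        h=np.hypot(x,y); th=np.arctan2(h,z); k=th/np.maximum(h,1e-9); x,y=x*k,y*k
    else: x,y=x/z,y/z
    return np.c_[K[0,0]*x+K[0,2],K[1,1]*y+K[1,2]]
E
python3 - <<'E'
from h import *
s=arm.read_state(); print({k:s[k] for k in("time_s","position","eef_rot","gripper_width")})
ims=[]
for n in("top","side"):
    p=arm.get_image(n); print(n,p.get("distortion"),p.keys(),p["xyz"],p["attitude"],p["camera_matrix"])
    cv2.imwrite(f"pics/{n}0.png",p["image"])
    for t in("caddy","red_jar","dark_jar","rail","tray","timer","lime","tea_spoon","scourer"):
        m=arm.masks_of(p,t)
        for q in m[:2]:
            v,u=np.nonzero(q["pixels"]); print(n,t,round(q["score"],2),len(u),np.round(np.array(q["point"])*[640,400],1),(u.min(),u.max(),v.min(),v.max()) if len(u) else 0)
E
```

```text
pics
{'time_s': 0.0, 'position': array([ 0.22621964, -0.52801799,  0.1757123 ]), 'eef_rot': array([-8.71370776e-04,  9.79590401e-01,  2.01002132e-01, -1.70904492e-04]), 'gripper_width': 1.0030925643660749}
top None dict_keys(['image', 'camera_matrix', 'xyz', 'attitude', 'shot']) [ 0.39973336 -0.18703784  0.91560255] [-0.70238366 -0.03055388  0.02738985  0.71061484] [[381.92764924   0.         318.18212987]
 [  0.         381.92764924 200.59862872]
 [  0.           0.           1.        ]]
top caddy 0.61 2520 [386.8 213. ] (np.int64(360), np.int64(425), np.int64(179), np.int64(229))
top red_jar 0.97 437 [331.8 179.9] (np.int64(322), np.int64(342), np.int64(168), np.int64(193))
top dark_jar 0.97 508 [410.9 192. ] (np.int64(395), np.int64(424), np.int64(182), np.int64(205))
top rail 0.87 511 [251.5 204.8] (np.int64(247), np.int64(262), np.int64(170), np.int64(240))
top tray 0.82 4355 [260.3 205.1] (np.int64(220), np.int64(294), np.int64(156), np.int64(253))
top timer 0.7 518 [315.5 246.2] (np.int64(302), np.int64(327), np.int64(235), np.int64(259))
top timer 0.51 2602 [383.6 206.8] (np
[... 801 characters left out ...]
64(177), np.int64(228))
side dark_jar 0.73 850 [380.7 228.2] (np.int64(364), np.int64(395), np.int64(212), np.int64(244))
side dark_jar 0.63 742 [327.8 149.7] (np.int64(314), np.int64(333), np.int64(132), np.int64(174))
side tray 0.63 7042 [326.3 291.5] (np.int64(259), np.int64(392), np.int64(238), np.int64(325))
side timer 0.66 844 [376.2 225.9] (np.int64(365), np.int64(395), np.int64(211), np.int64(244))
side lime 0.62 422 [300.4 254. ] (np.int64(290), np.int64(314), np.int64(243), np.int64(265))
side tea_spoon 0.53 148 [291.8 298.5] (np.int64(274), np.int64(340), np.int64(296), np.int64(305))
side scourer 0.95 1045 [358.4 260.9] (np.int64(330), np.int64(379), np.int64(247), np.int64(273))
```

```bash
python3 - <<'E'
import cv2,numpy as np
a=cv2.imread("pics/top0.png")[140:270,205:445]; b=cv2.imread("pics/side0.png")[110:340,240:420]
a=cv2.resize(a,None,fx=3.3,fy=3.3,interpolation=cv2.INTER_CUBIC)
cv2.imwrite("pics/a.png",a); cv2.imwrite("pics/b.png",cv2.resize(b,None,fx=2.6,fy=2.6,interpolation=cv2.INTER_CUBIC))
E
cat > m.py <<'E'
from h import *
p=arm.get_image("top"); 
for uv,z,n in (((331.8,179.9),.09,"redjar~"),((251.5,204.8),.04,"rail"),((315,246),.05,"timer"),((386.8,213),.04,"caddy"),((410.9,192),.1,"dark"),((260,205),.03,"tray"),((279.6,181.8),.02,"lime"),((275,222),.02,"scour")):
    print(n,at_z(p,uv,z,"top").round(3))
E
python3 m.py
```

```text
redjar~ [ 0.512 -0.214  0.09 ]
rail [ 0.464 -0.03   0.04 ]
timer [ 0.368 -0.175  0.05 ]
caddy [ 0.441 -0.34   0.04 ]
dark [ 0.483 -0.383  0.1  ]
tray [ 0.464 -0.048  0.03 ]
lime [ 0.519 -0.093  0.02 ]
scour [ 0.424 -0.082  0.02 ]
```

View pics/a.png

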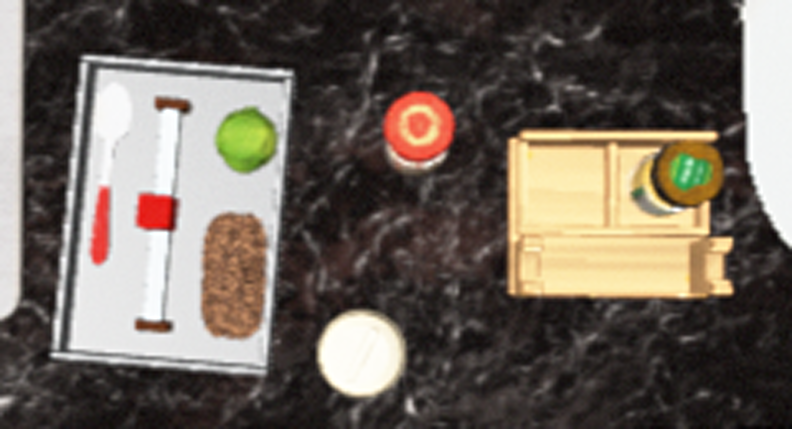

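View pics/b.png

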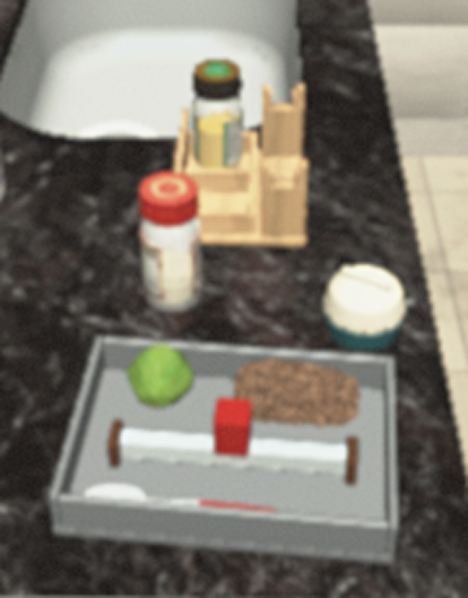

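The top crop shows the tray left (knob at 155,212), the red jar in the middle (cap at 420,125), the timer at 360,352, and the caddy right. Its left bay (caddy +y) is empty and its posts face the robot. The side view agrees.

```bash
python3 -m creep '[[10,-5,-50,0,0,-4],[40,-20,-90,0,0,-10],[80,-42,-120,0,0,-18],[125,-66,-154,0,0,-26],[170,-90,-154,0,0,-34],[215,-114,-154,0,0,-42],[255,-136,-154,0,0,-50],[290,-155,-154,0,0,-58],[315,-168,-154,0,0,-66],[315,-168,-154,0,0,-66]]' 1
python3 - <<'E'
from h import *
p=arm.get_image("wrist"); cv2.imwrite("pics/w1.png",p["image"]); print(p["xyz"],p["camera_matrix"][0])
s=arm.read_state(); print(s["position"],rot(s["eef_rot"]).as_matrix().round(3))
E
```

```text
time_s: 2.05
position: [0.4519, -0.247, 0.3305]
eef_rot: [-0.0, 0.71, 0.705, 0.001]
wrist_force: [0.1, -0.8, -0.4]
gripper_width: 0.999
grip_force: 0.0
[ 0.45222311 -0.16655699  0.53889972] [309.70691629   0.         317.18928993]
[ 0.45063297 -0.24875696  0.33044399] [[ 0.011  1.    -0.   ]
 [ 1.    -0.011 -0.   ]
 [-0.    -0.    -1.   ]]
```

View pics/w1.png

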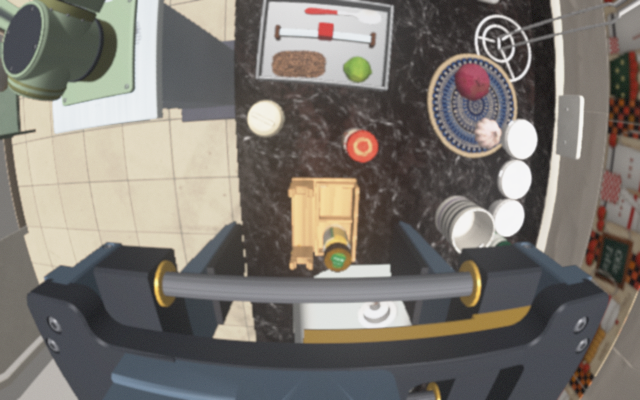

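Wrist view: tray at top, timer at (266,118), red cap at (361,146), caddy spanning (290–358, 178–270) with the dark jar at (337,255). I'll zoom in on the caddy and triangulate the red cap.

```bash
cat > red.py <<'E'
from h import *
from scipy.optimize import least_squares
def redblob(p,near,rad):
    h=cv2.cvtColor(p["image"],cv2.COLOR_BGR2HSV); m=(((h[...,0]<8)|(h[...,0]>172))&(h[...,1]>130)&(h[...,2]>90)).astype(np.uint8)
    V,U=np.mgrid[:400,:640]; m[np.hypot(U-near[0],V-near[1])>rad]=0
    n,l,st,c=cv2.connectedComponentsWithStats(m); i=1+np.argmax(st[1:,4]); return c[i],st[i]
E
python3 - <<'E'
from red import *
w=arm.get_image("wrist"); t=arm.get_image("top")
for p,n,near in((w,"wrist",(361,146)),(t,"top",(332,178))):
    c,s=redblob(p,near,28); print(n,c.round(1),s, at_z(p,c,.100,n).round(4), at_z(p,c,.106,n).round(4))
    c,s=redblob(p,(326,30) if n=="wrist" else (252,204),28); print(" knob",c.round(1),s,at_z(p,c,.052,n).round(4))
cv2.imwrite("pics/w1c.png",cv2.resize(w["image"][165:280,275:375],None,fx=5.2,fy=5.2,interpolation=cv2.INTER_CUBIC))
E
```

```text
wrist [362.9 144.6] [348 129  32  32 499] [ 0.5159 -0.2135  0.1   ] [ 0.515  -0.2129  0.106 ]
 knob [325.9  28.3] [320  22  13  14 164] [ 0.4661 -0.0321  0.052 ]
top [335.8 180.3] [326 169  17  20 131] [ 0.5102 -0.2221  0.1   ] [ 0.5094 -0.2218  0.106 ]
 knob [251.7 203.5] [247 199  11  11 103] [ 0.4658 -0.0325  0.052 ]
```

View pics/w1c.png

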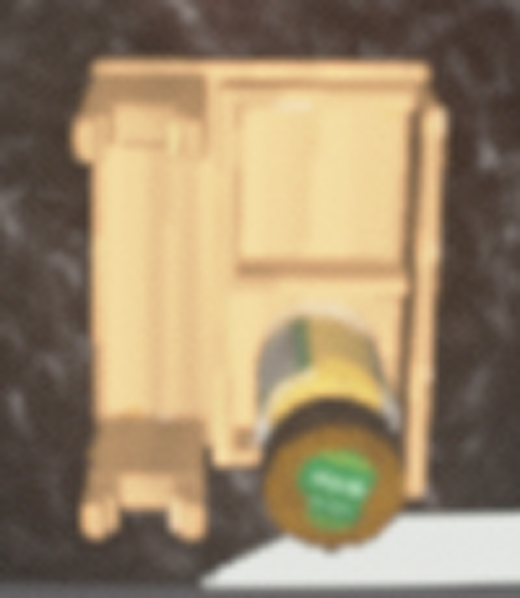

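```bash
cat > fit.py <<'E'
from red import *
def fit(views,x0):
    # views: (picture,name,[(uv),(xyz mm)])
    def f(q):
        r=[]
        for p,n,L in views:
            X=np.array([l[1] for l in L])/1000; c,s=np.cos(q[2]),np.sin(q[2])
            W=np.c_[q[0]+c*X[:,0]-s*X[:,1],q[1]+s*X[:,0]+c*X[:,1],X[:,2]]
            r.append((proj(p,W,n)-np.array([l[0] for l in L])))
        return np.vstack(r).ravel()
    o=least_squares(f,x0,loss="soft_l1"); return o.x,f(o.x).reshape(-1,2)
E
python3 - <<'E'
from fit import *
w=arm.get_image("wrist"); 
L=[((93,62),(-57,71,0)),((430,63),(57,71,0)),((445,105),(57,71,55)),((422,497),(57,-71,55)),((75,118),(-57,69,81)),((75,160),(-57,57,81)),((207,160),(-19,57,81)),((83,540),(-57,-69,81)),((205,540),(-19,-69,81))]
L=[((275+a[0]/5.2,165+a[1]/5.2),b) for a,b in L]
q,r=fit([(w,"wrist",L)],[.45,-.33,0]); print(q,r.round(1).tolist())
t=arm.get_image("top"); print(at_z(t,(332.3,177),.106,"top"),at_z(w,(361.5,146),.106,"wrist"))
E
```

```text
[ 0.46147841 -0.35373235 -0.02418866] [[0.4, -0.7], [-0.4, -0.1], [0.9, -1.2], [0.7, 2.1], [-0.1, 0.7], [0.0, 0.2], [-0.7, 0.4], [0.1, -0.5], [-0.8, -0.1]]
[ 0.51651262 -0.21454659  0.106     ] [ 0.51203083 -0.21692063  0.106     ]
```

```bash
python3 -m creep '[[10,20,30,0,0,0],[20,45,65,0,0,0],[33,63,105,0,0,0],[33,63,145,0,0,0],[33,63,180,0,0,0],[33,63,210,0,0,0],[33,63,232,0,0,0],[33,63,246,0,0,0],[33,63,254,0,0,0],[33,63,254,0,0,0]]' 1 15
python3 -m creep '[[0,0,0,0,0,0],[0,0,0,0,0,0],[0,0,0,0,0,0],[0,0,0,0,0,0],[0,0,0,0,0,0],[0,0,0,0,0,0],[0,0,0,0,0,0],[0,0,0,0,0,0],[0,0,0,0,0,0],[0,0,0,0,0,0]]' -1 15
python3 -m creep '[[0,0,-5,0,0,0],[0,0,-12,0,0,0],[0,0,-22,0,0,0],[0,0,-34,0,0,0],[0,0,-46,0,0,0],[0,0,-58,0,0,0],[0,0,-68,0,0,0],[0,0,-75,0,0,0],[0,0,-75,0,0,0],[0,0,-75,0,0,0]]'
python3 - <<'E'
from red import *
s=arm.read_state(); print(s["position"])
w=arm.get_image("wrist"); t=arm.get_image("side"); cv2.imwrite("pics/g.png",np.hstack([w["image"][60:400,200:540],t["image"][80:420,180:480]]))
E
```

```text
time_s: 3.3
position: [0.5123, -0.2186, 0.0757]
eef_rot: [-0.001, 0.713, 0.701, -0.0]
wrist_force: [-0.1, 0.2, 0.5]
gripper_width: 1.0
grip_force: 0.0
time_s: 4.3
position: [0.5133, -0.218, 0.0765]
eef_rot: [-0.0, 0.712, 0.702, -0.0]
wrist_force: [-0.4, -0.8, -0.1]
gripper_width: 0.156
grip_force: 0.0
time_s: 5.3
position: [0.5131, -0.2179, 0.1514]
eef_rot: [-0.0, 0.712, 0.702, -0.0]
wrist_force: [0.2, 0.5, 0.4]
gripper_width: 0.009
grip_force: 0.0
[ 0.51306998 -0.21785838  0.15137105]Traceback (most recent call last):
  File "<stdin>", line 3, in <module>
    return _nx.concatenate(arrs, 1, dtype=dtype, casting=casting)
           ~~~~~~~~~~~~~~~^^^^^^^^^^^^^^^^^^^^^^^^^^^^^^^^^^^^^^^
ValueError: all the input array dimensions except for the concatenation axis must match exactly, but along dimension 0, the array at index 0 has size 340 and the array at index 1 has size 320
```

The fingers closed on nothing, so I'll look at where the jar is.

```bash
python3 - <<'E'
from red import *
w=arm.get_image("wrist"); t=arm.get_image("side"); cv2.imwrite("pics/g.png",np.hstack([w["image"],t["image"]])[:, :][60:400,:][:, np.r_[200:540,820:1160]])
for p,n in((w,"wrist"),(t,"side")):
    for q in arm.masks_of(p,"red_jar")[:1]: print(n,q["score"],np.array(q["point"])*[640,400])
E
```

```text
wrist 0.63 [320.512 192.12 ]
side 0.64 [301.504 202.4  ]
```

View pics/g.png

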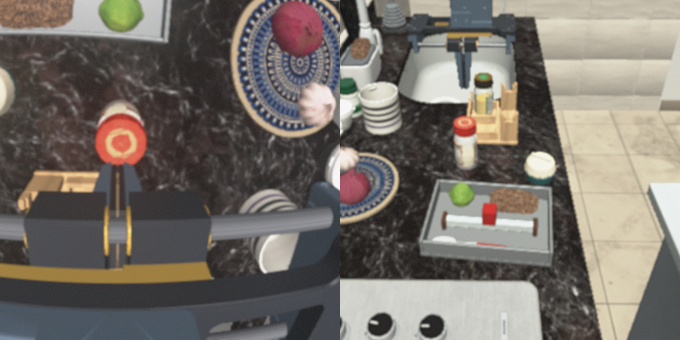

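```bash
python3 - <<'E'
from red import *
s=arm.read_state(); M=rot(s["eef_rot"]); P=s["position"]; print(P)
w=arm.get_image("wrist"); t=arm.get_image("side"); o=arm.get_image("top")
print(w["xyz"],M.inv().apply(np.array(w["xyz"])-P), (M.inv()*campose(w)[0]).as_matrix().round(3), np.array(w["camera_matrix"]).round(1).tolist())
print("tcp in wrist",proj(w,P,"wrist"),"side",proj(t,P,"side"),"top",proj(o,P,"top"))
for z in(.1,.106): print(at_z(w,(321,198),z,"wrist"))
c,b=redblob(t,(301,188),30); print(c,b,at_z(t,c,.095,"side"))
c,b=redblob(o,(332,178),28); print(c,b)
a=t["image"][60:130,260:360]; 
cv2.imwrite("pics/g2.png",np.vstack([cv2.resize(o["image"][150:220,280:380],None,fx=5,fy=5,interpolation=2),cv2.resize(t["image"][120:170,260:360],None,fx=5,fy=5,interpolation=2)]))
E
```

```text
[ 0.51308322 -0.2178578   0.15113072]
[ 0.5143234  -0.13725221  0.35948072] [ 8.06709407e-02 -5.86138255e-05 -2.08328391e-01] [[ 0.001  0.959  0.282]
 [ 1.    -0.001  0.   ]
 [ 0.001  0.282 -0.959]] [[309.7, 0.0, 317.2], [0.0, 309.7, 201.4], [0.0, 0.0, 1.0]]
tcp in wrist [[317.28594148 227.16645645]] side [[305.71510909 161.94913664]] top [[334.67778834 175.45820529]]
[ 0.51636063 -0.21049711  0.1       ]
[ 0.51631353 -0.20880346  0.106     ]
[304.00350877 186.87719298] [293 175  23  21 285] [ 0.5181918 -0.214788   0.095    ]Traceback (most recent call last):
  File "<stdin>", line 8, in <module>
  File "red.py", line 6, in redblob
    n,l,st,c=cv2.connectedComponentsWithStats(m); i=1+np.argmax(st[1:,4]); return c[i],st[i]
                                                      ~~~~~~~~~^^^^^^^^^^
    return _wrapfunc(a, 'argmax', axis=axis, out=out, **kwds)
    return bound(*args, **kwds)
ValueError: attempt to get argmax of an empty sequence
```

```bash
python3 - <<'E'
from red import *
t=arm.get_image("side"); o=arm.get_image("top")
cv2.imwrite("pics/g2.png",np.vstack([cv2.resize(o["image"][150:210,280:400],None,fx=5,fy=5,interpolation=2),cv2.resize(t["image"][120:180,250:370],None,fx=5,fy=5,interpolation=2)]))
E
```

```text
(no output)
```

View pics/g2.png

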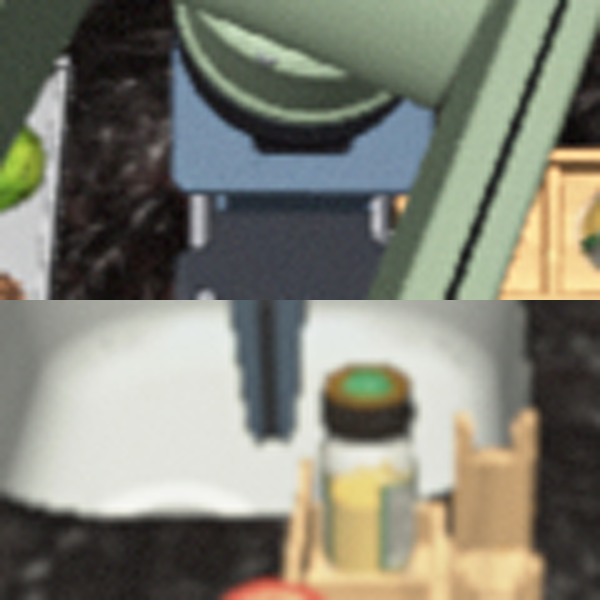

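```bash
python3 - <<'E'
from fit import *
s=arm.read_state(); print(s["joint_pos"].round(4))
w=arm.get_image("wrist"); t=arm.get_image("side")
w1=dict(w); M=rot([0,.7106,.7034,0]) ; P1=np.array([.4513,-.2480,.3305])
M2=rot(s["eef_rot"]); off=M2.inv().apply(np.array(w["xyz"])-s["position"]); Rc=M2.inv()*campose(w)[0]
s1=np.array([0.45222311,-0.16655699,0.53889972])
w1["xyz"]=s1; a=(M*Rc).as_quat(); w1["attitude"]=[a[3],*a[:3]]
def tri(L):
    A=0;b=0
    for p,uv,n in L:
        o,d=ray(p,uv,n); d/=np.linalg.norm(d); Q=np.eye(3)-np.outer(d,d); A=A+Q; b=b+Q@o
    X=np.linalg.solve(A,b); return X.round(4),[(proj(p,X,n)-uv).round(1).tolist() for p,uv,n in L]
# cap top centre
print("jar wrist1+2",tri([(w1,(361.5,146),"wrist"),(w,(321,200),"wrist")]))
o=arm.get_image("top")
print("jar top+side",tri([(o,(332.3,177),"top"),(t,(305,180.5),"side")]))
print("knob top",tri([(o,(251.7,203.5),"top"),(t,(240+233/2.6,110+405/2.6),"side")]))
L=[((93,62),(-57,71,0)),((430,63),(57,71,0)),((445,105),(57,71,55)),((422,497),(57,-71,55)),((75,118),(-57,69,81)),((75,160),(-57,57,81)),((207,160),(-19,57,81)),((83,540),(-57,-69,81)),((205,540),(-19,-69,81))]
L=[((275+a[0]/5.2,165+a[1]/5.2),b) for a,b in L]
for dz in(0,.01,.02,.03):
    w1["xyz"]=s1+[0,0,dz]; q,r=fit([(w1,"wrist",L)],[.45,-.33,0]); print(dz,q.round(4),np.abs(r).sum().round(2))
# top & side corner clicks for caddy
T=[((205+733/3.3,140+240/3.3),(-19,-69,81)),((205+733/3.3,140+293/3.3),(-57,-69,81)),((205+715/3.3,140+131/3.3),(57,-71,55)),((205+518/3.3,140+132/3.3),(57,71,55)),((205+510/3.3,140+295/3.3),(-57,71,0))]
S=[((240+262/2.6,110+87/2.6),(-19,-69,81)),((240+305/2.6,110+85/2.6),(-57,-69,81)),((240+307/2.6,110+243/2.6),(-57,71,0)),((250+460/5,120+118/5),(-19,-63,81)),((250+537/5,120+115/5),(-57,-63,81))]
for v in ([(o,"top",T)],[(t,"side",S)],[(o,"top",T),(t,"side",S)]):
    q,r=fit(v,[.45,-.33,0]); print(q.round(4),r.round(1).tolist())
E
```

```text
[-4.2210e-01  3.0950e-01  1.6448e+00 -1.0000e-04  1.1873e+00 -4.0800e-01]
jar wrist1+2 (array([ 0.5164, -0.2151,  0.0904]), [[[0.2, 0.1]], [[-0.3, -0.2]]])
jar top+side (array([ 0.5158, -0.2144,  0.1106]), [[[-0.0, 0.0]], [[-0.0, -0.0]]])
knob top (array([ 0.4658, -0.0341,  0.0601]), [[[0.0, -0.2]], [[0.3, 0.0]]])
0 [ 0.4641 -0.3502 -0.0192] 9.94
0.01 [ 0.464  -0.3531 -0.0171] 12.23
0.02 [ 0.464  -0.3559 -0.0175] 18.58
0.03 [ 0.464  -0.3587 -0.0182] 26.86
[ 0.4596 -0.352  -0.0079] [[-0.2, -0.5], [0.3, 0.9], [2.0, -0.4], [-0.9, -0.4], [-0.3, 0.7]]
[ 0.4604 -0.351  -0.0088] [[0.5, -1.4], [-0.0, -0.5], [0.2, 1.6], [-0.7, -0.3], [-0.0, 0.4]]
[ 0.46   -0.3519 -0.0077] [[-0.3, -0.7], [0.2, 0.7], [2.0, -0.6], [-1.0, -0.6], [-0.4, 0.5], [0.7, -1.6], [0.1, -0.7], [0.3, 1.3], [-0.5, -0.5], [0.1, 0.2]]
```

```bash
python3 -m creep '[[1,1,0,0,0,0],[3,3,0,0,0,0],[3,3,0,0,0,0],[3,3,0,0,0,0],[3,3,0,0,0,0],[3,3,0,0,0,0],[3,3,0,0,0,0],[3,3,0,0,0,0],[3,3,0,0,0,0],[3,3,0,0,0,0]]' 1
python3 - <<'E'
from red import *
s=arm.read_state(); M=rot(s["eef_rot"]); P=s["position"]; print(P)
w=arm.get_image("wrist"); t=arm.get_image("side"); I=w["image"].copy(); J=t["image"].copy()
for sx in(-16,16):
  for sy in (-45,-59,45,59):
    X=P+M.apply(np.array([sx,sy,0])/1000)
    for p,n,A in((w,"wrist",I),(t,"side",J)): cv2.circle(A,tuple(proj(p,X,n)[0].round().astype(int)),1,(0,255,0),-1)
cv2.imwrite("pics/g3.png",np.hstack([cv2.resize(I[150:300,215:415],None,fx=2,fy=2),cv2.resize(J[80:230,205:405],None,fx=2,fy=2)]))
E
```

```text
time_s: 7.0
position: [0.5163, -0.215, 0.1516]
eef_rot: [0.0, 0.712, 0.702, -0.0]
wrist_force: [-0.5, 0.1, 0.2]
gripper_width: 0.852
grip_force: 0.0
[ 0.51630231 -0.21501024  0.1515616 ]
```

View pics/g3.png

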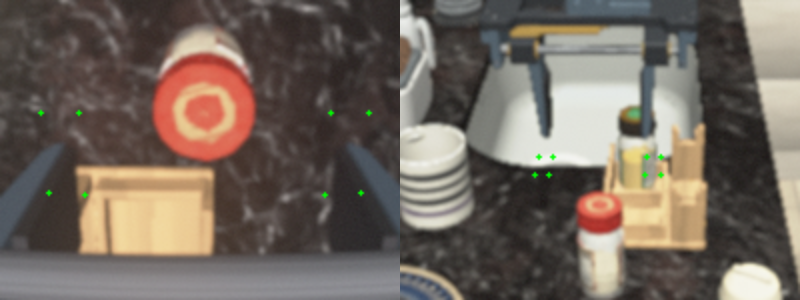

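The overlay shows the real fingertips sitting about 30 mm higher along the tool than the reported TCP. That puts them just above the jar at the first close. The jar hasn't moved, so I'll descend lower with clearance for either case.

```bash
python3 -m creep '[[0,0,20,0,0,0],[0,0,45,0,0,0],[0,0,65,0,0,0],[0,0,80,0,0,0],[0,0,90,0,0,0],[0,0,97,0,0,0],[0,0,101,0,0,0],[0,0,103,0,0,0],[0,0,103,0,0,0],[0,0,103,0,0,0]]' 1 15
python3 -m creep '[[0,0,0,0,0,0],[0,0,0,0,0,0],[0,0,0,0,0,0],[0,0,0,0,0,0],[0,0,0,0,0,0],[0,0,0,0,0,0],[0,0,0,0,0,0],[0,0,0,0,0,0],[0,0,0,0,0,0],[0,0,0,0,0,0]]' -1 15
```

```text
time_s: 8.1
position: [0.5167, -0.2152, 0.0491]
eef_rot: [0.001, 0.712, 0.702, 0.0]
wrist_force: [-0.1, 0.8, 0.2]
gripper_width: 0.999
grip_force: 0.0
time_s: 9.1
position: [0.5163, -0.215, 0.0486]
eef_rot: [0.0, 0.712, 0.702, -0.0]
wrist_force: [-0.4, 0.2, 0.1]
gripper_width: 0.482
grip_force: 15.0
```

```bash
python3 -m creep '[[0,0,-15,0,0,0],[0,0,-40,0,0,0],[-8,-3,-55,0,0,0],[-24,-8,-55,0,0,0],[-42,-14,-55,0,0,0],[-60,-20,-55,0,0,0],[-78,-25,-55,0,0,0],[-92,-29,-55,0,0,0],[-101,-31,-55,0,0,0],[-103,-32,-55,0,0,0]]'
python3 - <<'E'
from fit import *
s=arm.read_state(); print(s["position"],s["grip_force"],s["gripper_width"])
w=arm.get_image("wrist"); t=arm.get_image("side"); 
cv2.imwrite("pics/p1.png",np.hstack([cv2.resize(w["image"][100:300,215:415],None,fx=2,fy=2),cv2.resize(t["image"][90:240,255:405],None,fx=2.6667,fy=2.6667)]))
E
```

```text
time_s: 10.1
position: [0.4824, -0.3185, 0.1029]
eef_rot: [-0.0, 0.713, 0.702, -0.0]
wrist_force: [-0.3, -0.1, -1.3]
gripper_width: 0.485
grip_force: 15.0
[ 0.48236995 -0.31853206  0.10294733] 14.999819844961166 0.48519422990225897
```

View pics/p1.png

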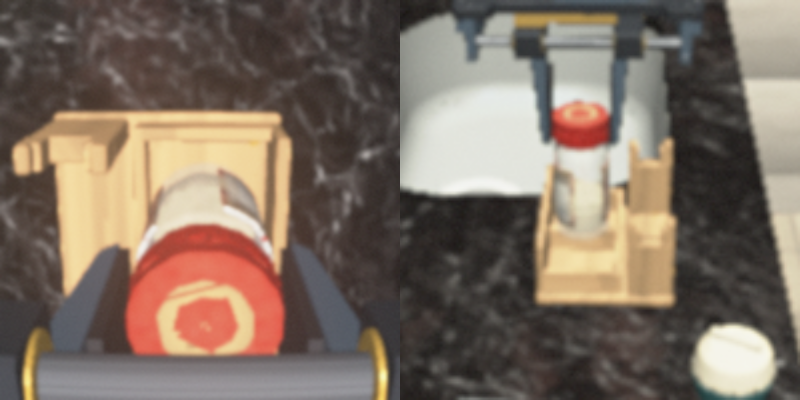

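The jar is held upright over the left bay: cap at (205,315) in the wrist half, body over the bay in the side half. Lowering it now.

```bash
python3 -m creep '[[0,0,7,0,0,0],[0,0,14,0,0,0],[0,0,21,0,0,0],[0,0,27,0,0,0],[0,0,33,0,0,0],[0,0,38,0,0,0],[0,0,42,0,0,0],[0,0,45,0,0,0],[0,0,47,0,0,0],[0,0,47,0,0,0]]'
```

```text
time_s: 11.2
position: [0.483, -0.3177, 0.0567]
eef_rot: [0.0, 0.712, 0.702, 0.0]
wrist_force: [-0.0, 0.7, -1.3]
gripper_width: 0.485
grip_force: 15.0
```

```bash
python3 -m creep '[[0,0,1,0,0,0],[0,0,1.5,0,0,0],[0,0,1.5,0,0,0],[0,0,1.5,0,0,0],[0,0,1.5,0,0,0],[0,0,1.5,0,0,0],[0,0,1.5,0,0,0],[0,0,1.5,0,0,0],[0,0,1.5,0,0,0],[0,0,1.5,0,0,0]]' - 15
python3 -m creep '[[0,0,0,0,0,0],[0,0,0,0,0,0],[0,0,0,0,0,0],[0,0,0,0,0,0],[0,0,0,0,0,0],[0,0,0,0,0,0],[0,0,-15,0,0,0],[0,0,-40,0,0,0],[0,0,-75,0,0,0],[0,0,-110,0,0,0]]' 0.6 15
python3 - <<'E'
from fit import *
w=arm.get_image("wrist"); t=arm.get_image("side"); 
cv2.imwrite("pics/p2.png",np.hstack([cv2.resize(w["image"][100:300,215:415],None,fx=2,fy=2),cv2.resize(t["image"][90:240,255:405],None,fx=2.6667,fy=2.6667)]))
for p,n in((w,"wrist"),(t,"side")):
    for j in("red_jar","dark_jar"):
        for q in arm.masks_of(p,j)[:1]: v,u=np.nonzero(q["pixels"]); print(n,j,q["score"],np.array(q["point"])*[640,400],u.min(),u.max(),v.min(),v.max())
print(proj(t,[[.482,-.319,.008],[.482,-.319,.114]],"side"),proj(w,[[.482,-.319,.008],[.482,-.319,.114]],"wrist"))
E
```

```text
time_s: 12.2
position: [0.4832, -0.3179, 0.0565]
eef_rot: [0.001, 0.712, 0.702, -0.0]
wrist_force: [-1.3, 1.0, 5.5]
gripper_width: 0.486
grip_force: 15.0
time_s: 13.2
position: [0.4826, -0.3173, 0.1658]
eef_rot: [-0.001, 0.712, 0.702, -0.0]
wrist_force: [-0.5, -1.9, 0.2]
gripper_width: 0.802
grip_force: 0.0
wrist red_jar 0.62 [320.896 198.52 ] 294 341 162 227
wrist dark_jar 0.91 [319.424 254.48 ] 295 341 224 277
side red_jar 0.59 [320.768 170.6  ] 313 333 147 190
side dark_jar 0.25 [302.592 254.08 ] 289 314 242 265
[[323.55333617 191.62801653]
 [323.13615907 151.70703995]] [[316.99721283 181.35572494]
 [316.75334507 207.74940878]]
```

The jar is seated: the floor took 5.5 N, and in the side view it lines up with the predicted bay position. On to the rail.

```bash
python3 -m creep '[[0,0,-15,0,0,0],[10,0,-40,0,0,0],[30,-1,-60,0,0,0],[65,-3,-60,0,0,0],[105,-5,-60,0,0,0],[145,-7,-60,0,0,0],[185,-10,-60,0,0,0],[220,-13,-60,0,0,0],[240,-15,-60,0,0,0],[245,-15,-60,0,0,0]]' 1
python3 - <<'E'
from red import *
s=arm.read_state(); print(s["position"])
w=arm.get_image("wrist"); o=arm.get_image("top"); a=[at_z(o,(257.1,171.5),.029,"top"),at_z(o,(251.4,238.8),.029,"top")]; d=a[0]-a[1]
print("top ends",a,np.linalg.norm(d),np.degrees(np.arctan2(d[1],d[0])),(a[0]+a[1])/2)
print("knob pred px",proj(w,[.466,-.033,.057],"wrist"))
q=arm.masks_of(w,"rail")
c,b=redblob(w,proj(w,[.466,-.033,.057],"wrist")[0],35); print(c,b,at_z(w,c,.055,"wrist"))
for m in q[:1]:
    v,u=np.nonzero(m["pixels"]); X=np.array([at_z(w,(x,y),.025,"wrist") for x,y in zip(u,v)])[:,:2]
    l=cv2.minAreaRect(X.astype(np.float32)*1000); print(m["score"],l)
    U,S,V=np.linalg.svd(X-X.mean(0),full_matrices=False); print("pca",np.degrees(np.arctan(V[0,1]/V[0,0])))
cv2.imwrite("pics/r1.png",cv2.resize(w["image"][90:290,180:460],None,fx=2.8,fy=2.8,interpolation=2))
E
```

```text
time_s: 14.5
position: [0.4703, -0.0704, 0.2238]
eef_rot: [-0.001, 0.711, 0.703, -0.001]
wrist_force: [-0.5, -0.3, -0.3]
gripper_width: 0.997
grip_force: 0.0
[ 0.47026736 -0.0704285   0.22378016]
top ends [array([ 0.5427744 , -0.04099249,  0.029     ]), array([ 0.38579976, -0.02806261,  0.029     ])] 0.1575062602430879 -4.708779648054089 [ 0.46428708 -0.03452755  0.029     ]
knob pred px [[313.87782705 148.4281713 ]]
[314.         146.77316294] [305 137  18  20 313] [ 0.46614284 -0.03119032  0.055     ]
0.85 ((466.1188659667969, -33.578636169433594), (28.918678283691406, 167.5360107421875), 85.27519989013672)
pca -5.088456246060451
```

View pics/r1.png

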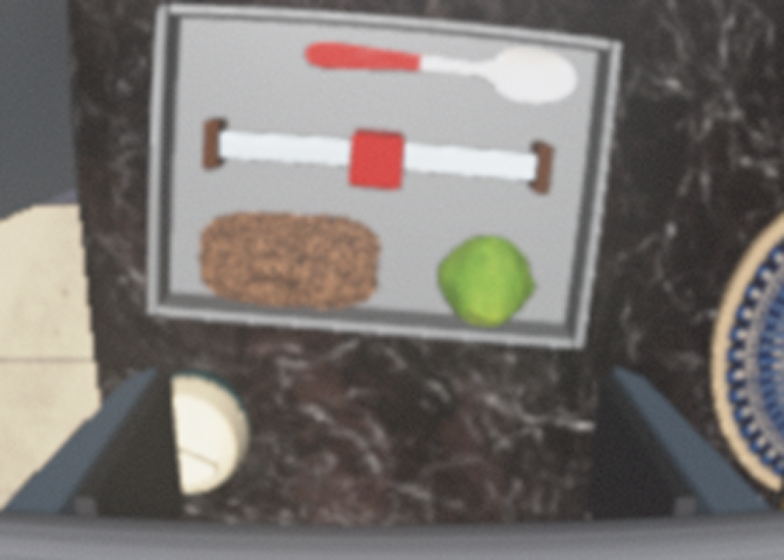

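The wrist view shows the knob at (377,159) and the rail's end blocks at (213,143) and (542,167). The bar is at about −4.8°, and the measured 167 mm length fits. I'll descend over the knob with the fingers closing along the bar.

```bash
python3 -m creep '[[10,-1,15,0,0,0],[25,-3,45,0,0,2],[38,-5,80,0,0,4],[38,-5,115,0,0,4],[38,-5,145,0,0,4],[38,-5,165,0,0,4],[38,-5,180,0,0,4],[38,-5,188,0,0,4],[38,-5,191,0,0,4],[38,-5,191,0,0,4]]' 1
python3 - <<'E'
from red import *
s=arm.read_state(); print(s["position"])
w=arm.get_image("wrist"); t=arm.get_image("side")
c,b=redblob(w,proj(w,[.466,-.0325,.057],"wrist")[0],45); print(c,b,at_z(w,c,.05,"wrist"))
np.save("side.npy",t["image"]); cv2.imwrite("pics/r2.png",np.hstack([cv2.resize(w["image"][120:270,215:415],None,fx=2,fy=2),cv2.resize(t["image"][140:290,220:420],None,fx=2,fy=2)]))
E
```

```text
time_s: 15.65
position: [0.4671, -0.0349, 0.034]
eef_rot: [0.0, 0.736, 0.677, -0.0]
wrist_force: [-0.3, -0.1, 0.2]
gripper_width: 1.0
grip_force: 0.0
[ 0.46713827 -0.03486661  0.03400817]
[315.29371688 229.66010598] [ 299  207   34   43 1321] [ 0.46613754 -0.03037927  0.05      ]
```

View pics/r2.png

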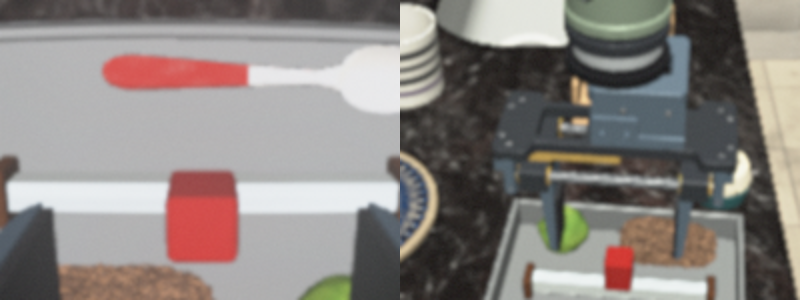

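```bash
python3 - <<'E'
from red import *
t=arm.get_image("side")
for y in(-.035,-.019,-.051):
  for z in(.034,.05,.06,.07,.08): print(y,z,proj(t,[[.467-.05,y+.004,z],[.467+.05,y-.004,z]],"side").round(1).tolist())
print(proj(t,[.466,-.033,.057],"side"))
E
```

```text
-0.035 0.034 [[358.4, 278.1], [300.4, 274.2]]
-0.035 0.05 [[358.8, 271.5], [300.1, 267.7]]
-0.035 0.06 [[359.0, 267.4], [299.8, 263.5]]
-0.035 0.07 [[359.3, 263.2], [299.6, 259.3]]
-0.035 0.08 [[359.5, 258.8], [299.3, 255.0]]
-0.019 0.034 [[358.9, 285.2], [299.9, 281.2]]
-0.019 0.05 [[359.3, 278.6], [299.5, 274.6]]
-0.019 0.06 [[359.5, 274.5], [299.2, 270.5]]
-0.019 0.07 [[359.8, 270.2], [299.0, 266.2]]
-0.019 0.08 [[360.0, 265.9], [298.7, 261.9]]
-0.051 0.034 [[358.0, 271.2], [301.0, 267.4]]
-0.051 0.05 [[358.3, 264.7], [300.6, 261.0]]
-0.051 0.06 [[358.6, 260.5], [300.4, 256.8]]
-0.051 0.07 [[358.8, 256.3], [300.2, 252.7]]
-0.051 0.08 [[359.0, 252.1], [299.9, 248.4]]
[[329.83626913 267.56955426]]
```

```bash
python3 -m creep '[[1,-1,5,0,0,0],[3,-1,10,0,0,0],[3,-1,15,0,0,0],[3,-1,19,0,0,0],[3,-1,22,0,0,0],[3,-1,25,0,0,0],[3,-1,27,0,0,0],[3,-1,29,0,0,0],[3,-1,30,0,0,0],[3,-1,30,0,0,0]]' 1 25
python3 -m creep '[[0,0,0,0,0,0],[0,0,0,0,0,0],[0,0,0,0,0,0],[0,0,0,0,0,0],[0,0,0,0,0,0],[0,0,0,0,0,0],[0,0,0,0,0,0],[0,0,0,0,0,0],[0,0,0,0,0,0],[0,0,0,0,0,0]]' -1 25
```

```text
time_s: 16.8
position: [0.4661, -0.0312, 0.004]
eef_rot: [-0.0, 0.736, 0.677, -0.0]
wrist_force: [-0.0, -0.6, -0.1]
gripper_width: 0.999
grip_force: 0.0
time_s: 17.8
position: [0.4662, -0.0312, 0.004]
eef_rot: [0.0, 0.736, 0.677, -0.0]
wrist_force: [-0.0, -0.0, -0.2]
gripper_width: 0.259
grip_force: 25.0
```

Gripped the knob (23.6 mm). Lifting gently with more force.

```bash
python3 -m creep '[[0,0,0,0,0,0],[0,0,-3,0,0,0],[0,0,-9,0,0,0],[0,0,-20,0,0,0],[0,0,-36,0,0,0],[0,0,-56,0,0,0],[0,0,-80,0,0,0],[0,0,-104,0,0,0],[0,0,-126,0,0,0],[0,0,-140,0,0,0]]' -1 45
python3 - <<'E'
from red import *
s=arm.read_state(); print(s["position"],s["grip_force"],s["gripper_width"],s["joint_pos"].round(2))
M=rot(s["eef_rot"]).inv().as_matrix(); print((M@np.array([.424-s["position"][0],-.351-s["position"][1],0])*1000).round(1))
w=arm.get_image("wrist"); 
for m in arm.masks_of(w,"rail")[:1]:
    v,u=np.nonzero(m["pixels"]); print(m["score"],u.min(),u.max(),v.min(),v.max(),len(u))
E
```

```text
time_s: 18.8
position: [0.4669, -0.0313, 0.1467]
eef_rot: [0.001, 0.736, 0.677, 0.001]
wrist_force: [-0.4, -1.2, -1.4]
gripper_width: 0.263
grip_force: 45.0
[ 0.46687728 -0.03126055  0.14672869] 44.9995082616806 0.2626720040085111 [-0.09  0.17  1.85 -0.    1.12 -0.01]
[-322.2  -15.9   -0. ]
0.78 195 439 214 277 6336
```

```bash
python3 -m creep '[[-5,0,0,0,0,3],[-20,-1,0,0,0,10],[-50,-3,0,0,0,18],[-90,-5,0,0,0,26],[-135,-7,0,0,0,34],[-180,-9,0,0,0,42],[-225,-11,0,0,0,50],[-270,-13,0,0,0,58],[-305,-15,0,0,0,66],[-322,-16,0,0,0,74]]'
python3 -m creep '[[0,0,0,0,0,5],[0,0,0,0,0,9],[0,0,0,0,0,12],[0,0,0,0,0,12],[0,0,0,0,0,12],[0,0,0,0,0,12],[0,0,0,0,0,12],[0,0,0,0,0,12],[0,0,0,0,0,12],[0,0,0,0,0,12]]'
cat > ed.py <<'E'
from fit import *
def rail_yaw(w,zb):
    m=arm.masks_of(w,"rail")[0]; v,u=np.nonzero(m["pixels"]); X=np.array([at_z(w,(x,y),zb,"wrist") for x,y in zip(u,v)])[:,:2]
    return m["score"],[(np.round(x,1)) for x in cv2.minAreaRect(X.astype(np.float32)*1000)]
E
python3 - <<'E'
from ed import *
s=arm.read_state(); print(s["position"],rot(s["eef_rot"]).as_matrix().round(3).tolist(),s["wrist_torque"])
w=arm.get_image("wrist"); o=arm.get_image("top"); t=arm.get_image("side"); np.savez("v.npz",w=w["image"])
print(rail_yaw(w,.165))
for p,n in((w,"wrist"),(o,"top"),(t,"side")):
    for j in("caddy","rail"):
        for m in arm.masks_of(p,j)[:1]:
            v,u=np.nonzero(m["pixels"]); print(n,j,m["score"],u.min(),u.max(),v.min(),v.max(),len(u))
for x in(.422,.426):
  c=lambda X:np.array([.460+.038-.422+x-.038+ .014*X[1]/1000+X[0]/1000,-.351-.014*X[0]/1000+X[1]/1000,X[2]/1000])
  P=[(-57,69,81),(-50,69,81),(-26,69,81),(-19,69,81),(-57,57,81),(-19,57,81),(-57,-57,81),(-50,-57,81),(-26,-57,81),(-19,-57,81),(-19,-69,81),(-57,-69,81)]
  print(x,proj(w,[c(p) for p in P],"wrist").round(1).tolist())
E
```

```text
time_s: 19.9
position: [0.4221, -0.3534, 0.1431]
eef_rot: [0.0, 0.996, 0.093, -0.001]
wrist_force: [0.7, 0.2, -1.1]
gripper_width: 0.261
grip_force: 45.0
time_s: 20.9
position: [0.4232, -0.3507, 0.1441]
eef_rot: [0.0, 1.0, -0.007, 0.0]
wrist_force: [0.1, 0.2, -1.5]
gripper_width: 0.257
grip_force: 45.0
[ 0.42323102 -0.35074404  0.14408611] [[1.0, -0.014, 0.0], [-0.014, -1.0, -0.0], [0.0, 0.0, -1.0]] [ 0.05027909  0.02881981 -0.01695478]Traceback (most recent call last):
  File "<stdin>", line 4, in <module>
  File "ed.py", line 3, in rail_yaw
    m=arm.masks_of(w,"rail")[0]; v,u=np.nonzero(m["pixels"]); X=np.array([at_z(w,(x,y),zb,"wrist") for x,y in zip(u,v)])[:,:2]
      ~~~~~~~~~~~~~~~~~~~~~~^^^
IndexError: list index out of range
```

```bash
python3 - <<'E'
from ed import *
w=arm.get_image("wrist"); o=arm.get_image("top"); t=arm.get_image("side"); np.savez("v.npz",w=w["image"],t=t["image"],o=o["image"])
for p,n in((w,"wrist"),(o,"top"),(t,"side")):
    for j in("caddy","rail"):
        for m in arm.masks_of(p,j)[:1]:
            v,u=np.nonzero(m["pixels"]); print(n,j,m["score"],u.min(),u.max(),v.min(),v.max(),len(u))
c=lambda X:np.array([.462+.014*X[1]/1000+X[0]/1000,-.351-.014*X[0]/1000+X[1]/1000,X[2]/1000])
P=[(-57,69,81),(-50,69,81),(-26,69,81),(-19,69,81),(-57,57,81),(-19,57,81),(-57,-57,81),(-50,-57,81),(-26,-57,81),(-19,-57,81),(-19,-69,81),(-57,-69,81)]
for X,a,b in zip(P,proj(w,[c(p) for p in P],"wrist").round(1),proj(t,[c(p) for p in P],"side").round(1)): print(X,a,b)
print("rail bar ends top",proj(w,[[.424,-.351+s*.075,.145+.02] for s in(1,-1)],"wrist"),proj(t,[[.424,-.351+s*.08,.145+.012] for s in(1,-1)],"side"))
I=w["image"].astype(int)
hsv=cv2.cvtColor(w["image"],cv2.COLOR_BGR2HSV)
# coarse colour map: wood 'W', bright 'B', dark-brown 'd', red 'R'
for v in range(150,300,5):
    print(v,''.join('R' if (h[0]<8 or h[0]>172) and h[1]>140 and h[2]>70 else 'W' if 8<=h[0]<=25 and h[1]>60 and h[2]>150 else 'd' if 3<=h[0]<=20 and h[1]>80 and h[2]>40 else 'B' if h[2]>170 and h[1]<60 else '.' for h in hsv[v,180:460:4]))
E
```

```text
wrist caddy 0.76 242 392 98 220 9131
wrist rail 0.8 195 439 214 277 6437
top caddy 0.77 359 409 179 228 563
side caddy 0.61 306 357 143 204 1760
side rail 0.83 346 358 120 149 276
(-57, 69, 81) [244.6 219.7] [358.8 174.3]
(-50, 69, 81) [244.1 212.7] [355.5 174.3]
(-26, 69, 81) [242.5 188. ] [344.2 174.2]
(-19, 69, 81) [242.  180.6] [340.9 174.2]
(-57, 57, 81) [257.  219.9] [358.6 171.2]
(-19, 57, 81) [254.7 180.5] [340.9 171.1]
(-57, -57, 81) [377.8 220. ] [356.9 144.7]
(-50, -57, 81) [378.2 212.9] [353.9 144.7]
(-26, -57, 81) [379.7 188.1] [343.8 144.6]
(-19, -57, 81) [380.1 180.6] [340.8 144.6]
(-19, -69, 81) [392.8 180.7] [340.8 142.1]
(-57, -69, 81) [390.1 219.9] [356.8 142.2]
rail bar ends top [[208.76212913 236.33834661]
 [427.91324275 233.68243674]] [[351.54507938 145.40955884]
 [349.07505846 110.64698409]]
150 .............d...RRRWWWRWWWRRRWWWWWWWWWWWWW......WWd........BBBBBBBBBB
155 ................ddRRRWWWWWRRRWWWWWWWWWWWWWWW.WWWWWW..........BBBBBBBBB
160 ..............d..ddRRRRRRRRRWWWWWWWWWWWWWWWWWWWWWWW..........BBBBBBBBB
165 ...................WWRRRRRWWWWWWWWWWWWWWWWWWW
[... 1275 characters left out ...]
..................dd.....
255 BB...........................RRRRRRRRRRR..............................
260 .............................RRRRRRRRRRR..............................
265 ......................d......RRRRRRRRRRR.......d..................BBBB
270 .....................dd.......RRRRRRRRRR......WW...................BBB
275 .....................ddd......RRRRRRRRRR......WW......................
280 .....................Wd........................Wd.....................
285 .....................W.........................WW.....................
290 BB...................W.........................WW.....................
295 .....................W.B.......................WW.....................
```

```bash
python3 - <<'E'
from ed import *
w=arm.get_image("wrist"); I=cv2.GaussianBlur(cv2.cvtColor(w["image"],cv2.COLOR_BGR2GRAY),(0,0),.7).astype(float)
def edges(col,a,b,k=5):
    g=np.diff(I[:,col-2:col+3].mean(1)); return sorted([(i+.5,round(g[i])) for i in range(a,b) if abs(g[i])>6 and abs(g[i])>=abs(g[i-1]) and abs(g[i])>abs(g[i+1])])
for c in(246,250,254,382,386,390): print("post",c,edges(c,170,226))
for c in(215,230,245,400,412,424): print("bar",c,edges(c,222,256))
for z,h in((.165,"bar top"),):
    for y in(1,-1):
        for x in(-6,6): print(h,proj(w,[.4232+x/1000,-.3507+y*.065,z],"wrist").round(1))
c=lambda X:np.array([.462+.014*X[1]/1000+X[0]/1000,-.351-.014*X[0]/1000+X[1]/1000,X[2]/1000])
for x in(-57,-50,-26,-19): print("post",x,proj(w,[c((x,63,81)),c((x,-63,81))],"wrist").round(1).tolist())
E
```

```text
post 246 [(172.5, -10), (179.5, 32), (188.5, -32), (206.5, 24), (209.5, -13), (212.5, 19), (218.5, -35), (222.5, 20)]
post 250 [(179.5, 31), (188.5, -11), (202.5, -24), (206.5, 31), (209.5, -19), (212.5, 20), (218.5, -48), (222.5, 18)]
post 254 [(179.5, 16), (185.5, 10), (202.5, -31), (206.5, 30), (209.5, -20), (212.5, 16), (218.5, -41), (222.5, 15)]
post 382 [(180.5, 23), (203.5, -30), (207.5, 31), (210.5, -19), (213.5, 17), (219.5, -42), (223.5, 16)]
post 386 [(175.5, 7), (180.5, 28), (190.5, -20), (203.5, -14), (207.5, 33), (210.5, -19), (213.5, 17), (219.5, -41), (222.5, 18)]
post 390 [(180.5, 25), (189.5, -30), (207.5, 15), (213.5, 8), (218.5, -17), (222.5, 20)]
bar 215 [(222.5, 20), (229.5, 39), (245.5, -47), (249.5, -13)]
bar 230 [(223.5, 11), (229.5, 36), (246.5, -49)]
bar 245 [(222.5, 20), (230.5, 35), (246.5, -53)]
bar 400 [(222.5, 21), (230.5, 33), (246.5, -57)]
bar 412 [(222.5, 19), (229.5, 36), (246.5, -57)]
bar 424 [(224.5, 8), (229.5, 40), (245.5, -45)]
bar top [[223.2 245.6]]
bar top [[221.1 229.4]]
bar top [[412.9 243.4]]
bar top [[414.6 227.1]]
post -57 [[250.8, 219.8], [384.0, 219.9]]
post -50 [[250.3, 212.8], [384.5, 212.9]]
post -26 [[248.8, 188.0], [386.1, 188.1]]
post -19 [[248.3, 180.5], [386.5, 180.7]]
```

Posts and bar measure cleanly in the wrist image. The bar must shift about +2 mm in x, while yaw and y already match.

```bash
python3 -m creep '[[1,0,5,0,0,0],[2,0,13,0,0,0],[2,0,22,0,0,0],[2,0,31,0,0,0],[2,0,40,0,0,0],[2,0,48,0,0,0],[2,0,54,0,0,0],[2,0,57,0,0,0],[2,0,58,0,0,0],[2,0,58,0,0,0]]'
python3 - <<'E'
from ed import *
s=arm.read_state(); print(s["position"],s["wrist_force"])
w=arm.get_image("wrist"); I=cv2.GaussianBlur(cv2.cvtColor(w["image"],cv2.COLOR_BGR2GRAY),(0,0),.7).astype(float)
def edges(col,a,b):
    g=np.diff(I[:,col-1:col+2].mean(1)); return [(i+.5,round(g[i])) for i in range(a,b) if abs(g[i])>8 and abs(g[i])>=abs(g[i-1]) and abs(g[i])>abs(g[i+1])]
c=lambda X:np.array([.4623+.018*X[1]/1000+X[0]/1000,-.351-.018*X[0]/1000+X[1]/1000,X[2]/1000])
for x in(-57,-50,-26,-19): print("post",x,proj(w,[c((x,y,81)) for y in (69,63,57,-57,-63,-69)],"wrist").round(1).tolist())
P=s["position"]
for y in(67,-67): print("bar",[proj(w,[.4243+x/1000+.018*y/1000,-.351+y/1000,P[2]+.021],"wrist").round(1).tolist() for x in(-6,6)])
for cc in(222,226,230,234,238,242,246,388,392,396,400,404,408,412): print(cc,edges(cc,195,275))
m=arm.masks_of(w,"rail")[0]["pixels"]; v,u=np.nonzero(m); print(u.min(),u.max())
print("blocks",proj(w,[[.4243,-.351+y,P[2]+.025] for y in(.083,-.083)],"wrist"))
E
```

```text
time_s: 22.6
position: [0.4253, -0.3509, 0.0861]
eef_rot: [0.0, 1.0, -0.007, 0.0]
wrist_force: [0.5, 0.1, -1.0]
gripper_width: 0.26
grip_force: 45.0
[ 0.42532733 -0.35088341  0.08614581] [ 0.544554    0.12320676 -0.9715587 ]
post -57 [[228.4, 246.7], [235.8, 246.9], [243.2, 247.1], [390.7, 247.8], [398.1, 247.6], [405.4, 247.5]]
post -50 [[227.5, 238.4], [235.0, 238.6], [242.5, 238.8], [391.5, 239.5], [399.0, 239.4], [406.4, 239.3]]
post -26 [[224.7, 208.8], [232.4, 208.9], [240.1, 209.0], [394.2, 209.7], [401.9, 209.7], [409.5, 209.7]]
post -19 [[224.0, 199.8], [231.7, 199.8], [239.5, 199.9], [394.9, 200.6], [402.7, 200.7], [410.4, 200.7]]
bar [[[220.6, 245.4]], [[218.5, 229.2]]]
bar [[[415.5, 246.2]], [[417.3, 230.0]]]
222 [(222.5, 17), (229.5, 38), (245.5, -53)]
226 [(199.5, 21), (207.5, -26), (222.5, 16), (229.5, 37), (246.5, -54)]
230 [(199.5, 25), (209.5, -40), (222.5, 18), (229.5, 37), (246.5, -55)]
234 [(199.5, 26), (207.5, -10), (229.5, 35), (246.5, -54)]
238 [(199.5, 20), (223.5, -28), (229.5, 35), (246.5, -53)]
242 [(205.5, 19), (223.5, -30), (230.5, 34), (246.5, -51)]
246 [(205.5, 12), (223.5, -23), (230.5, 35), (246.5, -50)]
388 [(223.5, -24), (230.5, 34), (247.5, -51)]
392 [(207.5, 9), (223.5, -27), (230.5, 34), (246.5, -53)]
396 [(200.5, 19), (223.5, -28), (230.5, 33), (247.5, -56)]
400 [(200.5, 27), (210.5, -12), (230.5, 33), (246.5, -55)]
404 [(200.5, 27), (210.5, -38), (222.5, 20), (229.5, 34), (246.5, -56)]
408 [(195.5, 9), (200.5, 25), (208.5, -27), (222.5, 22), (229.5, 34), (246.5, -57)]
412 [(222.5, 22), (229.5, 35), (246.5, -56)]
195 439
blocks [[196.33334539 240.90854951]
 [440.0725662  237.94504441]]
```

Aligned within about 0.5 mm. Lowering into the notches.

```bash
python3 -m creep '[[0,0,4,0,0,0],[0,0,8,0,0,0],[0,0,12,0,0,0],[0,0,16,0,0,0],[0,0,20,0,0,0],[0,0,23,0,0,0],[0,0,26,0,0,0],[0,0,28,0,0,0],[0,0,29,0,0,0],[0,0,29,0,0,0]]'
```

```text
time_s: 23.7
position: [0.4252, -0.3508, 0.057]
eef_rot: [-0.0, 1.0, -0.007, -0.0]
wrist_force: [0.2, -0.0, -1.9]
gripper_width: 0.258
grip_force: 45.0
```

```bash
python3 -m creep '[[0,0,0.5,0,0,0],[0,0,1,0,0,0],[0,0,1.5,0,0,0],[0,0,2,0,0,0],[0,0,2,0,0,0],[0,0,2,0,0,0],[0,0,2,0,0,0],[0,0,2,0,0,0],[0,0,2,0,0,0],[0,0,2,0,0,0]]'
```

```text
time_s: 24.7
position: [0.4252, -0.3508, 0.0551]
eef_rot: [0.0, 1.0, -0.007, 0.0]
wrist_force: [0.3, -0.3, -1.6]
gripper_width: 0.26
grip_force: 45.0
```

```bash
python3 -m creep '[[0,0,0.3,0,0,0],[0,0,0.6,0,0,0],[0,0,0.9,0,0,0],[0,0,1.2,0,0,0],[0,0,1.5,0,0,0],[0,0,1.5,0,0,0],[0,0,1.5,0,0,0],[0,0,1.5,0,0,0],[0,0,1.5,0,0,0],[0,0,1.5,0,0,0]]'
```

```text
time_s: 25.7
position: [0.4253, -0.3508, 0.055]
eef_rot: [0.0, 1.0, -0.007, 0.0]
wrist_force: [-2.3, 2.1, 8.8]
gripper_width: 0.261
grip_force: 45.0
```

Contact of 8.8 N came exactly at the expected seat height. Releasing and retreating.

```bash
python3 -m creep '[[0,0,-0.7,0,0,0],[0,0,-0.7,0,0,0],[0,0,-0.7,0,0,0],[0,0,-0.7,0,0,0],[0,0,-0.7,0,0,0],[0,0,-0.7,0,0,0],[0,0,-0.7,0,0,0],[0,0,-0.7,0,0,0],[0,0,-0.7,0,0,0],[0,0,-0.7,0,0,0]]' 0
python3 -m creep '[[0,0,-3,0,0,0],[0,0,-10,0,0,0],[0,0,-25,0,0,0],[0,0,-45,0,0,0],[0,0,-70,0,0,0],[0,0,-100,0,0,0],[0,0,-130,0,0,0],[0,0,-150,0,0,0],[0,0,-160,0,0,0],[0,0,-160,0,0,0]]' 0
python3 - <<'E'
from ed import *
w=arm.get_image("wrist"); t=arm.get_image("side"); c=lambda x,y,z:[.4243+x/1000+.018*y/1000,-.351+y/1000,z/1000]
for p,n in((w,"wrist"),(t,"side")):
    print(n,"pred blocks/knob",proj(p,[c(0,83,80),c(0,-83,80),c(0,0,106)],n).round(1).tolist())
    for j in("rail","red_jar","dark_jar"):
        for m in arm.masks_of(p,j)[:1]: v,u=np.nonzero(m["pixels"]); print(n,j,round(m["score"],2),np.round(np.array(m["point"])*[640,400],1),u.min(),u.max(),v.min(),v.max())
print(rail_yaw(w,.078))
for X in((.4823,-.3185,.113),(.4812,-.3835,.113)): print("jar tops pred",proj(w,X,"wrist"),proj(t,X,"side"))
I=cv2.GaussianBlur(cv2.cvtColor(w["image"],cv2.COLOR_BGR2GRAY),(0,0),.7).astype(float)
for y in(50,30,-30,-50):
    a=proj(w,[c(-6,y,76),c(6,y,76)],"wrist"); k=int(round(a[:,0].mean())); g=np.diff(I[:,k-1:k+2].mean(1)); r0=int(a[:,1].min())-8
    print(y,a.round(1).tolist(),[(i+.5,round(g[i])) for i in range(r0,r0+26) if abs(g[i])>10 and abs(g[i])>=abs(g[i-1]) and abs(g[i])>abs(g[i+1])])
E
```

```text
time_s: 26.7
position: [0.4252, -0.3508, 0.0543]
eef_rot: [0.0, 1.0, -0.007, 0.0]
wrist_force: [-0.0, 0.0, -0.1]
gripper_width: 0.498
grip_force: 0.0
time_s: 27.7
position: [0.4258, -0.3513, 0.2159]
eef_rot: [0.001, 1.0, -0.007, 0.001]
wrist_force: [-0.3, 0.5, -0.7]
gripper_width: 0.5
grip_force: 0.0
wrist pred blocks/knob [[245.7, 184.9], [388.5, 185.5], [317.2, 190.5]]
wrist rail 0.77 [318.4 184.6] 246 388 172 201
wrist red_jar 0.66 [286.5 136.1] 260 307 115 157
side pred blocks/knob [[349.6, 178.2], [348.7, 139.6], [349.4, 147.5]]
side rail 0.87 [348.3 162.4] 344 355 139 186
side red_jar 0.76 [320.1 166.8] 313 333 147 190
side dark_jar 0.68 [326.1 137.9] 314 333 132 148
(0.77, [array([ 421.7, -350.7]), array([166. ,  34.4]), np.float64(88.8)])
jar tops pred [[284.13753722 136.85702661]] [[322.99666332 152.22811548]]
jar tops pred [[348.84580623 137.08310262]] [[324.00789134 137.57781649]]
50 [[274.3, 189.0], [273.9, 179.0]] [(179.5, 40), (189.5, -57)]
30 [[291.4, 189.1], [291.1, 179.0]] [(176.5, -19), (179.5, 33), (189.5, -58)]
-30 [[343.0, 189.3], [343.1, 179.2]] [(176.5, -19), (179.5, 33), (189.5, -54)]
-50 [[360.1, 189.4], [360.3, 179.4]] [(179.5, 38), (189.5, -54)]
```

The rail lies within 0.5 mm of its predicted seat and parallel to the caddy, and both jars are upright in their bays. Handing in.

```bash
python3 -c "
from station import arm
print(arm.close_job())"
```

```text
the job is handed in; nothing more can be done
None
```

The job is handed in, with no verdict returned: the red-capped jar stands in the empty bay, the rail lies in both notches about 0.5 mm from its computed seat, and both jars looked upright (tray items and egg timer not re-checked at the end).

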